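# Clear the drop gauge of chips and hold a press blade on its anvil

## Task

Turnings lie on the guard plate of the drop gauge and must not get under the work: with the stepped scraper block held in the gripper, wipe all three off the plate's right edge into the chip tray (do not pick them up), then lay the block back down on the open bench. Take the press blade of middle width, the one that matches the gauge's window, pass it foot first down through the window onto the sprung anvil and push the anvil down until the indicator shows 8 mm, give or take 3 mm (needle half a turn round). Finish while still holding the blade pressed down there in the gripper, as for taking the reading, with the other two blades and the caliper left where they are.

Things in the scene. Friction and masses are not known exactly. Their poses are not given: they have to be found in the camera images.
- gauge: Drop gauge, fixed: dark base, four pillars and a level bare-steel guard plate 120 (x) x 140 (y) x 10 mm, upper face 75 mm above the bench, nothing above it. Origin: on the bench under the plate's centre; x away from the robot (yaw up to 0.15 rad), y left, z up. A dial indicator lies face up at its left, lower than the plate. The plate's right edge (y = -70 mm) overhangs the chip tray.
- window (a point): Centre of the window's mouth in the guard plate's upper face, at (0, 35, 75) mm in the gauge frame, with the gauge's axes. The window is a rectangular slot 34 mm long (x) and 12 mm wide (y), right through the 10 mm plate, with a 2 mm chamfer at the mouth: 1 mm free on every side of the middle blade.
- anvil (a joint): Depth in m by which the sprung anvil under the window is pressed down: 0 at rest, at most 0.014. At rest its flat top (40 x 18 mm) is 22 mm below the plate's upper face. The spring pushes up with 5 N at rest plus 0.4 N per mm (8.2 N at 8 mm), more than a blade weighs. The indicator's needle points away from the robot at rest and turns clockwise with the anvil, half a turn for 0.008.
- tray: Shallow black chip tray, open on top, fixed at the right of the gauge and partly under the plate's right edge: 178 mm along gauge x, 127 mm along gauge y, 23 mm high; floor 2 mm thick, inside 166 x 116 mm. Origin: centre of its underside, at (0, -120, 0) mm in the gauge frame. Its own x axis points to the gauge's left (+y), its y axis toward the robot.
- chip0_center (a point): Middle of the first loose C-shaped metal turning, about 16 mm across and 7 mm high, 10 g, lying flat on the guard plate, 3.5 mm above the plate, somewhere between the window and the right edge.
- chip1_center (a point): Middle of the second turning, like the first.
- chip2_center (a point): Middle of the third turning, like the first.
- scraper_center (a point): White scraper block lying on the bench at the right front, 30 g: base 30 (x) x 52 (y) x 14 mm with a raised step 28 x 26 x 10 mm on top (y = -8 to +18 mm), 24 mm high in all. The point is above the centre of the base, 12 mm over its underside; z up. It can be gripped across its 52 mm ends (14 mm high) or its 30 mm sides.
- blade_middle_center (a point): Middle-width press blade: flat bare-steel bar 10 mm thick (own x), 32 mm wide (own y), 100 mm tall (z, upright), about 0.2 kg, foot edges relieved 1 mm over the last 3 mm. The point is its centre, 50 mm above its foot. It stands loosely in a slot of the rack, foot 10 mm above the bench, its upper 80 mm free.
- blade_middle_foot (a point): Middle of the lower end face of the middle blade, same axes.
- blade_narrow_center (a point): Centre of the narrow press blade, like the middle one but 24 mm wide; stays in the rack.
- blade_wide_center (a point): Centre of the wide press blade, 40 mm wide; stays in the rack.
- rack: Wooden rack at the left, 46 (x) x 172 (y) x 30 mm, standing fast, with three equal slots 20 mm deep in a row along its y, 56 mm apart; the blades stand in them in any order, their thickness along the rack's x. Origin: centre of its underside.
- caliper: Digital caliper lying on the bench at the right, 75 x 232 x 15 mm; origin at the middle of its underside. To be left alone. Farther to that side (y below -0.33 m for x above 0.55 m, front end at x = 0.38 m, y = -0.55 m) stands the big fixed key tester, its front deck about 0.2 m high, its column far higher: keep the arm clear of it.
There are look-alikes about, which are no part of the job. What is shaped like the part that bears scraper_center but purple or red is not meant. What is shaped like the part that bears blade_middle_center but yellow is not meant.

How it is judged:
By the outcome, as a careful person would: the job done as asked, in the order asked, and still so for the second after the job is handed in, while the arm keeps its last pose, push and grip.
It also fails if it takes over 67 s, if anything falls off the work surface, if the arm or the gripper's body presses on something with over 40 N, if the wrist force passes 120 N, or if a joint passes its speed limit or range.

## Robot

A 7-joint arm with a two-finger parallel gripper is mounted at the origin on a cart in front of the work surface, level with it; the furniture and walls round the work are solid. World frame = base frame: x ahead of the robot, y to its left, z up, the work surface at z = 0. Lengths are in m, angles in rad, forces in N, time in s.
With the tool pointing down it reaches from about 0.425 to 0.875 m from the base axis. Payload 8.4 kg.
Tool frame: the origin (TCP) lies midway between the tips of the shut fingers; the grasp point (between the pads) lies 19 mm behind it; z points along the fingers, y is the direction in which the jaws open and shut (so a half turn about z gives the same grasp; the last joint's range is limited). The gripper opens to 87 mm and grips with 3 to 60 N. Pads are 19 mm wide; open, the fingers measure 117 mm over their backs; the gripper's body (75 mm by 190 mm) begins 51 mm behind the grasp point.
Start: joints at [1.186, 0.333, 0.04, 1.465, -0.013, 1.343, -0.059], TCP at [0.183, -0.624, 0.223] pointing down, gripper open.
Joint ranges: [-2.58, 2.58], [-0.38, 2.09], [-1.3, 1.39], [0.25, 2.4], [-1.5, 4.64], [0.08, 2.09], [-2.65, 2.65]. Speed limits (rad/s): [2.22, 2.22, 2.79, 2.79, 3.14, 3.14, 3.14].

## Interface

Orientations are given as a 3x3 rotation matrix whose columns are the frame's x, y, z axes.
In Python, from rig import robot, imaging gives the robot as it stands.
- The arm moves only by the shell command python3 -m jog 'ROWS' [FORCE]. ROWS is JSON, one flat list of numbers, 5 for each row, row after row: the shift along the tool's x, y, z in m, then the turn about the tool's z in rad, then the finger opening in m, from 0 to 0.087. In form: [dx, dy, dz, yaw, hand, dx, dy, dz, yaw, hand, ...]. A call has exactly 10 rows; each row shifts and turns the pose as measured when the row begins, along the tool's axes as they then stand; what a row does not reach is not made up. A row lasts 1/8 s, in which the tool goes at most 62.5 mm and 10.7 degrees, less where a joint would pass 70% of its speed; a pose out of reach is approached as far as the arm can. A call with a gripper value outside its range is refused whole. The fingers move at their own pace and stop on an object; FORCE is the grip in N (left out, the last holds). Time passes only in rows, so rows that do not move let the fingers close, or fill a call up. It gives the time, the measured TCP pose, the force and the opening at its end, in the units of the state.
- robot.state(): the state, without advancing time (a new reading comes with each control period).
- imaging.camera(name): name is "scene" or "side" or "wrist"; returns the picture (384x512x3 uint8, red, green, blue); there is no depth.
- imaging.camera_model(name): a dict with "K" (3x3 intrinsics, pixels), "eye" and "rotation" of the camera in the world. Camera axes: x right, y down, z forward; pixel columns grow to the right and rows downward; lengths in m; the calibration is good to about 2 mm. The wrist camera is an equidistant fisheye: a pixel r from the principal point sees the ray r / f radians off the axis. A picture is of the moment at which its call begins: read the wrist's pose just before it. camera_model takes no time and is no camera call; for the wrist camera it gives the pose at the moment of the call.
- robot.close_job(): hands the job in, once; it reports no verdict.
The state is a dict: "clock": time; "joint_positions": joint angles; "dq": joint speeds; "joint_efforts": joint torques, N m; "position": TCP position; "tool_rot": TCP orientation; "contact_force": force on the tool from outside, world axes, zero at the start; "torque": the same for the moment, N m; "width": opening from 0.0 (shut) to 1.0 (fully open).
Only numpy, scipy, OpenCV 4.12 (cv2) and the standard library are available. Lean on these libraries where they do the work, as an engineer would, in place of code of your own. Each camera call takes 0.05 s, during which the arm holds its last target.

## Working session

There is one attempt and no reset: what is moved stays moved. The work goes in short steps, Python scripts to look and compute and a shell command to move; the robot and the scene stay as the last step left them, time stands still between calls to the robot, and variables do not carry over. Pictures are saved under pics/ and viewed, and the job is handed in when it is done.

```bash
ls; mkdir -p pics
python3 - <<'E'
from rig import robot, imaging
import cv2
s=robot.state(); print({k:(v if not hasattr(v,'round') else v) for k,v in s.items()})
for n in ["scene","side","wrist"]:
    m=imaging.camera_model(n); print(n,m)
    im=imaging.camera(n); cv2.imwrite(f"pics/{n}0.png",im[:,:,::-1])
E
```

```text
pics
{'clock': 0.0, 'joint_positions': array([ 1.1857871 ,  0.33387426,  0.03988789,  1.46630441, -0.01338064,
        1.34326081, -0.05848908]), 'dq': array([-6.95219941e-05, -5.01238343e-04,  7.35266970e-04, -1.49405962e-03,
       -1.91950153e-04, -4.04583107e-04,  1.72929049e-04]), 'joint_efforts': array([ 2.65537055e-04, -6.56356430e+01,  1.33524388e+00, -4.03797305e+01,
       -5.96989878e-02,  4.49115783e-02,  1.77131674e-04]), 'position': array([ 0.18308059, -0.62319356,  0.22166692]), 'tool_rot': array([[ 9.59438198e-01,  2.81918464e-01, -5.68747729e-04],
       [ 2.81919008e-01, -9.59437073e-01,  1.47522546e-03],
       [-1.29784361e-04, -1.57572845e-03, -9.99998750e-01]]), 'contact_force': array([ 0.02721889, -0.45452723, -0.13623335]), 'torque': array([-0.05190566,  0.00906276, -0.01489924]), 'width': 1.0016867801862435}
scene {'K': array([[360.61685898,   0.        , 251.50288294],
       [  0.        , 360.61685898, 192.34164945],
       [  0.        ,   0.        ,   1.        ]]), 'eye': array([0.12739375, 0.50963178, 0.82709116]), 'rotation': array([[-8.28890891e-01,
[... 216 characters left out ...]
1],
       [  0.        , 390.80286853, 196.92245735],
       [  0.        ,   0.        ,   1.        ]]), 'eye': array([ 0.29091119, -0.95712747,  0.53267275]), 'rotation': array([[ 0.96736437, -0.10988845,  0.22832152],
       [-0.25336757, -0.40765955,  0.87727907],
       [-0.00332539, -0.90649778, -0.42219749]])}
wrist {'K': array([[297.31863964,   0.        , 255.817747  ],
       [  0.        , 297.31863964, 192.13881275],
       [  0.        ,   0.        ,   1.        ]]), 'eye': array([ 0.25370695, -0.60193559,  0.38511621]), 'rotation': array([[ 0.28205745, -0.9228672 , -0.26222078],
       [-0.95939617, -0.2717753 , -0.07547961],
       [-0.00160748,  0.27286319, -0.9620515 ]])}
```

View pics/scene0.png

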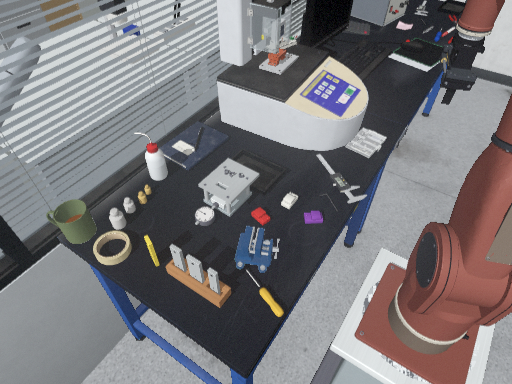

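View pics/side0.png

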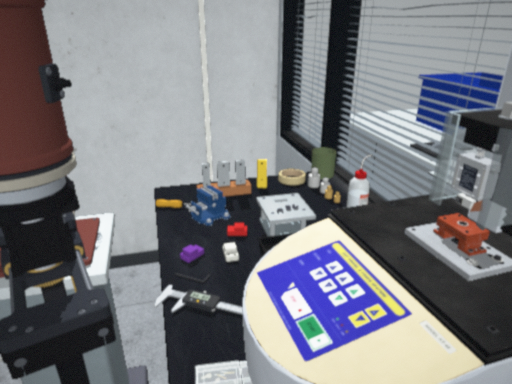

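View pics/wrist0.png

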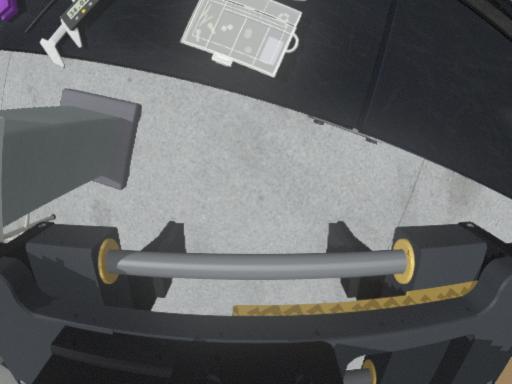

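```bash
cat > h.py <<'E'
from rig import robot, imaging
import numpy as np, cv2
def ray(name,u,v,m=None):
    m=m or imaging.camera_model(name); K=m["K"]; R=np.array(m["rotation"])
    x=(u-K[0,2])/K[0,0]; y=(v-K[1,2])/K[1,1]
    if name=="wrist":
        r=np.hypot(x,y); d=np.array([x/r*np.sin(r),y/r*np.sin(r),np.cos(r)]) if r>0 else np.array([0,0,1.])
    else:
        d=np.array([x,y,1.]); d/=np.linalg.norm(d)
    return np.array(m["eye"]),R@d
def onz(name,u,v,z,m=None):
    e,d=ray(name,u,v,m); return e+d*(z-e[2])/d[2]
def proj(name,p,m=None):
    m=m or imaging.camera_model(name); K=m["K"]; c=np.array(m["rotation"]).T@(np.array(p)-m["eye"])
    if name=="wrist":
        t=np.arctan2(np.hypot(c[0],c[1]),c[2]); n=np.hypot(c[0],c[1]); x,y=c[0]/n*t,c[1]/n*t
    else: x,y=c[0]/c[2],c[1]/c[2]
    return np.array([K[0,0]*x+K[0,2],K[1,1]*y+K[1,2]])
def tri(*obs):  # (name,u,v,model)
    A=np.zeros((3,3));b=np.zeros(3)
    for n,u,v,m in obs:
        e,d=ray(n,u,v,m); P=np.eye(3)-np.outer(d,d); A+=P;b+=P@e
    return np.linalg.solve(A,b)
def snap(name,tag,crop=None,scale=1):
    m=imaging.camera_model(name); im=imaging.camera(name)
    cv2.imwrite(f"pics/{tag}_raw.png",im[:,:,::-1]); np.save(f"pics/{tag}.npy",m,allow_pickle=True)
    c=im if crop is None else im[crop[1]:crop[3],crop[0]:crop[2]]
    if scale!=1: c=cv2.resize(c,None,fx=scale,fy=scale,interpolation=cv2.INTER_CUBIC)
    cv2.imwrite(f"pics/{tag}.png",c[:,:,::-1]); return im,m
def load(tag): return np.load(f"pics/{tag}.npy",allow_pickle=True).item()
def st():
    s=robot.state(); R=s["tool_rot"]
    print("t",round(s["clock"],2),"p",np.round(s["position"],4),"x",np.round(R[:,0],3),"z",np.round(R[:,2],3),"F",np.round(s["contact_force"],1),"w",round(s["width"]*87,1))
    return s
def to(p,yaw=None):
    """shift in tool axes to world p; yaw = desired world angle of tool x"""
    s=st(); d=s["tool_rot"].T@(np.array(p)-s["position"]); print("shift",np.round(d,4))
    if yaw is not None:
        a=np.arctan2(s["tool_rot"][1,0],s["tool_rot"][0,0]); print("tool x ang",round(a,3),"turn",round(-(yaw-a),3))
    return d
E
python3 - <<'E'
import cv2
im=cv2.imread("pics/scene0.png"); cv2.imwrite("pics/s1.png",cv2.resize(im[130:300,100:340],None,fx=3.3,fy=3.3,interpolation=cv2.INTER_CUBIC))
im=cv2.imread("pics/side0.png"); cv2.imwrite("pics/s2.png",cv2.resize(im[140:300,160:360],None,fx=3.7,fy=3.7,interpolation=cv2.INTER_CUBIC))
E
```

```text
(no output)
```

View pics/s1.png

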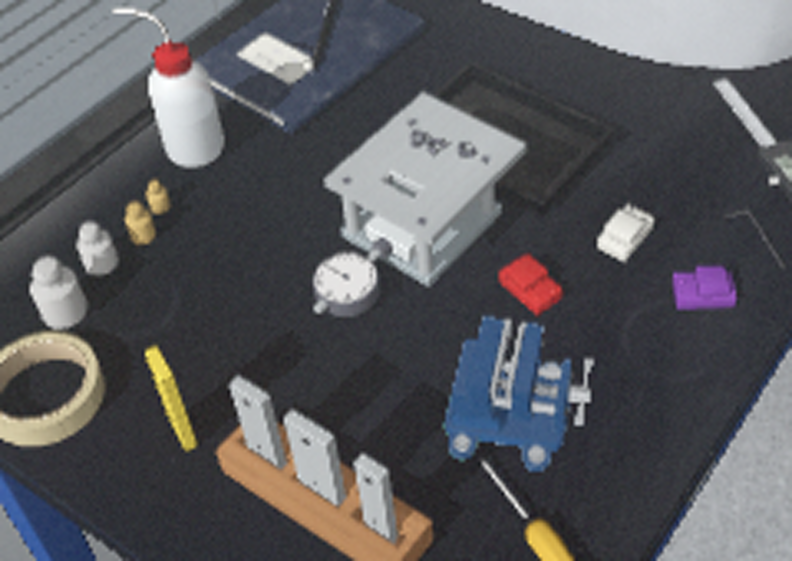

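View pics/s2.png

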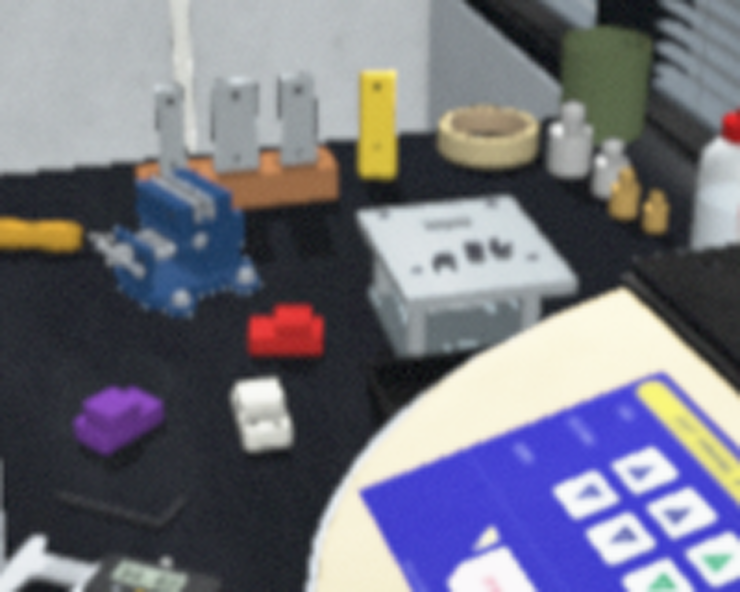

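Run:
```python
from h import *
S=lambda x,y:(100+x/3.3,130+y/3.3); D=lambda x,y:(160+x/3.7,140+y/3.7)
a=onz("scene",*S(628,230),.014); b=onz("side",*D(262,415),.014); print("scr",a,b)
P=[onz("scene",*S(*c),.075) for c in [(326,183),(424,93),(526,147),(428,240)]]
print("plate scene",np.round(P,3),np.round(np.mean(P,0),3))
Q=[onz("side",*D(*c),.075) for c in [(357,210),(514,196),(578,286),(398,300)]]
print("plate side",np.round(Q,3),np.round(np.mean(Q,0),3))
for c in [(422,140),(438,146),(467,150),(403,182)]: print("chips",np.round(onz("scene",*S(*c),.078),3))
for c in [(443,260),(474,255),(500,250),(447,223)]: print("chips side",np.round(onz("side",*D(*c),.078),3))
# scraper ends
for c in [(605,238),(622,258),(652,214),(632,207)]: print("s",np.round(onz("scene",*S(*c),.014),3))
mS=imaging.camera_model("scene");mD=imaging.camera_model("side")
for n,s,d in [("far",(252,381),(297,75)),("mid",(313,418),(236,80)),("near",(372,458),(170,88))]:
    print(n,np.round(tri(("scene",*S(*s),mS),("side",*D(*d),mD)),3))
```

```text
scr [ 0.43709579 -0.15839378  0.014     ] [ 0.43882358 -0.17054689  0.014     ]
plate scene [[ 0.662 -0.008  0.075]
 [ 0.661 -0.152  0.075]
 [ 0.541 -0.144  0.075]
 [ 0.548 -0.004  0.075]] [ 0.603 -0.077  0.075]
plate side [[ 0.547 -0.007  0.075]
 [ 0.67  -0.014  0.075]
 [ 0.659 -0.163  0.075]
 [ 0.536 -0.151  0.075]] [ 0.603 -0.084  0.075]
chips [ 0.622 -0.097  0.078]
chips [ 0.606 -0.098  0.078]
chips [ 0.581 -0.109  0.078]
chips [ 0.604 -0.045  0.078]
chips side [ 0.581 -0.108  0.078]
chips side [ 0.605 -0.107  0.078]
chips side [ 0.625 -0.104  0.078]
chips side [ 0.603 -0.052  0.078]
s [ 0.45  -0.138  0.014]
s [ 0.425 -0.126  0.014]
s [ 0.429 -0.188  0.014]
s [ 0.448 -0.186  0.014]
far [0.551 0.201 0.111]
mid [0.496 0.2   0.111]
near [0.44  0.202 0.109]
```

```bash
cat >> h.py <<'E'
def plan(p,yaw,n,s=None):
    """n equal rows to world p, tool-x world angle yaw; printed in tool axes as they stand at each row"""
    s=s or st(); R=s["tool_rot"]; a=np.arctan2(R[1,0],R[0,0]); da=(yaw-a+np.pi)%(2*np.pi)-np.pi
    d=(np.array(p)-s["position"])/n
    for i in range(n):
        t=a+da*i/n; x=np.array([np.cos(t),np.sin(t)]); y=np.array([np.sin(t),-np.cos(t)])
        print([round(float(v),4) for v in (d[:2]@x,d[:2]@y,-d[2],-da/n)])
E
python3 - <<'E'
from h import *
plan([0.44,-0.165,0.2],0.0,10)
S=lambda x,y:(100+x/3.3,130+y/3.3)
for n,c,z in [("red",(530,283),.014),("purple",(705,288),.014),("vise base",(580,460),0),("visebase2",(455,460),0),("vise top",(500,350),.06)]: print(n,np.round(onz("scene",*S(*c),z),3))
E
```

```text
t 0.15 p [ 0.1831 -0.6233  0.2219] x [ 0.959  0.282 -0.   ] z [-0.     0.001 -1.   ] F [0.4 0.1 0.1] w 87.2
[0.0376, -0.0367, 0.0022, 0.0286]
[0.0365, -0.0378, 0.0022, 0.0286]
[0.0354, -0.0388, 0.0022, 0.0286]
[0.0343, -0.0398, 0.0022, 0.0286]
[0.0331, -0.0408, 0.0022, 0.0286]
[0.032, -0.0417, 0.0022, 0.0286]
[0.0307, -0.0426, 0.0022, 0.0286]
[0.0295, -0.0435, 0.0022, 0.0286]
[0.0283, -0.0443, 0.0022, 0.0286]
[0.027, -0.0451, 0.0022, 0.0286]
red [ 0.477 -0.056  0.014]
purple [ 0.347 -0.137  0.014]
vise base [0.352 0.064 0.   ]
visebase2 [0.434 0.119 0.   ]
vise top [0.44  0.047 0.06 ]
```

```bash
python3 -m jog '[0.038,-0.037,0,0.029,0.087, 0.037,-0.038,0,0.029,0.087, 0.036,-0.039,0,0.029,0.087, 0.034,-0.04,0,0.029,0.087, 0.033,-0.041,0,0.029,0.087, 0.032,-0.042,0.002,0.029,0.087, 0.031,-0.043,0.005,0.029,0.087, 0.03,-0.043,0.005,0.029,0.087, 0.028,-0.044,0.005,0.029,0.087, 0.027,-0.045,0.005,0.029,0.087]' 30
python3 - <<'E'
from h import *
st(); snap("wrist","w1")
E
```

```text
clock: 1.4
position: [0.4489, -0.1541, 0.1974]
tool_rot: [[1.0, -0.021, -0.002], [-0.021, -1.0, 0.001], [-0.002, -0.001, -1.0]]
contact_force: [1.1, -1.3, 0.3]
width: 0.998
t 1.4 p [ 0.4489 -0.1541  0.1974] x [ 1.    -0.021 -0.002] z [-0.002  0.001 -1.   ] F [ 1.1 -1.3  0.3] w 86.8
```

View pics/w1.png

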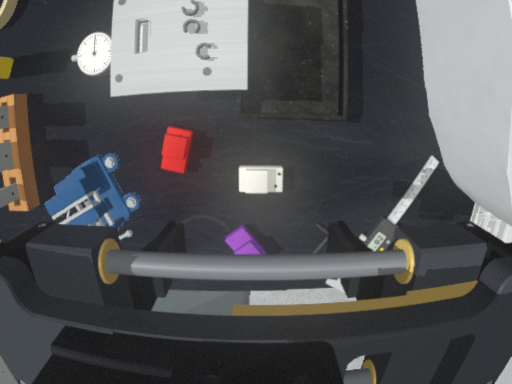

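Run:
```python
from h import *
import cv2
im=cv2.imread("pics/w1_raw.png"); m=load("w1")
c=im[0:210,100:300]; cv2.imwrite("pics/w1c.png",cv2.resize(c,None,fx=2.8,fy=2.8,interpolation=cv2.INTER_CUBIC))
hsv=cv2.cvtColor(im,cv2.COLOR_BGR2HSV)
mk=((hsv[:,:,2]>110)&(hsv[:,:,1]<60)).astype(np.uint8); mk[:150]=0; mk[210:]=0; mk[:,:225]=0; mk[:,300:]=0
cs,_=cv2.findContours(mk,0,2); k=max(cs,key=cv2.contourArea); r=cv2.minAreaRect(k); b=cv2.boxPoints(r); print(r)
print(np.round([onz("wrist",*q,.012,m) for q in b],4), np.round(np.mean([onz("wrist",*q,.012,m) for q in b],0),4))
for n,q,z in [("win",(142,37),.075),("c0",(190,10),.078),("c1",(195,27),.078),("c2",(207,50),.078),("nl",(112,95),.075),("nr",(247,88),.075),("dial",(95,54),.03)]:
    print(n,np.round(onz("wrist",*q,z,m),4))
```

```text
((260.5, 179.0), (28.0, 45.0), 90.0)
[[ 0.4572 -0.1324  0.012 ]
 [ 0.4562 -0.1861  0.012 ]
 [ 0.4213 -0.1862  0.012 ]
 [ 0.4225 -0.1311  0.012 ]] [ 0.4393 -0.1589  0.012 ]
win [ 0.6038 -0.0436  0.075 ]
c0 [ 0.6252 -0.094   0.078 ]
c1 [ 0.6066 -0.0989  0.078 ]
c2 [ 0.5821 -0.1103  0.078 ]
nl [ 0.5475 -0.0084  0.075 ]
nr [ 0.5435 -0.1472  0.075 ]
dial [0.6059 0.0377 0.03  ]
```

View pics/w1c.png

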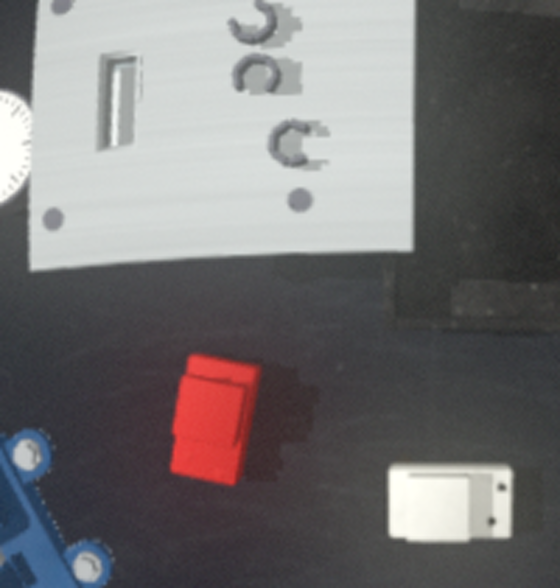

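```bash
python3 -m jog '[-0.005,0.003,0.03,0,0.087, -0.004,0.002,0.04,0,0.087, 0,0,0.04,0,0.087, 0,0,0.04,0,0.087, 0,0,0.025,0,0.087, 0,0,0.01,0,0.087, 0,0,0.004,0,0.087, 0,0,0,0,0.087, 0,0,0,0,0.087, 0,0,0,0,0.087]' 30
python3 - <<'E'
from h import *
to([0.4395,-0.159,0.003]); snap("wrist","w2")
E
```

```text
clock: 2.7
position: [0.445, -0.1502, 0.0053]
tool_rot: [[1.0, -0.009, 0.004], [-0.009, -1.0, 0.002], [0.004, -0.002, -1.0]]
contact_force: [-0.8, 0.4, 0.3]
width: 0.996
t 2.7 p [ 0.445  -0.1502  0.0053] x [ 1.    -0.009  0.004] z [ 0.004  0.002 -1.   ] F [-0.8  0.4  0.3] w 86.7
shift [-0.0054  0.0088  0.0023]
```

View pics/w2.png

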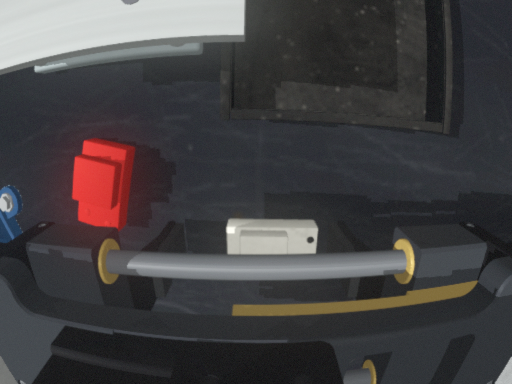

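```bash
python3 -m jog '[-0.003,0.004,0,0.005,0.087, -0.0025,0.005,0.001,0.005,0.087, 0,0,0.0015,0,0.087, 0,0,0,0,0.087, 0,0,0,0,0.045, 0,0,0,0,0.045, 0,0,0,0,0.045, 0,0,0,0,0.045, 0,0,0,0,0.045, 0,0,0,0,0.045]' 30
python3 - <<'E'
from h import *
to([0.4395,-0.159,0.003]); snap("wrist","w3")
E
```

```text
clock: 4.0
position: [0.4392, -0.1599, 0.003]
tool_rot: [[1.0, -0.02, 0.004], [-0.02, -1.0, 0.001], [0.004, -0.001, -1.0]]
contact_force: [-0.0, 0.4, 0.9]
width: 0.595
t 4.0 p [ 0.4392 -0.1599  0.003 ] x [ 1.    -0.02   0.004] z [ 0.004  0.001 -1.   ] F [-0.   0.4  0.9] w 51.8
shift [ 0.0003 -0.0009  0.    ]
```

View pics/w3.png

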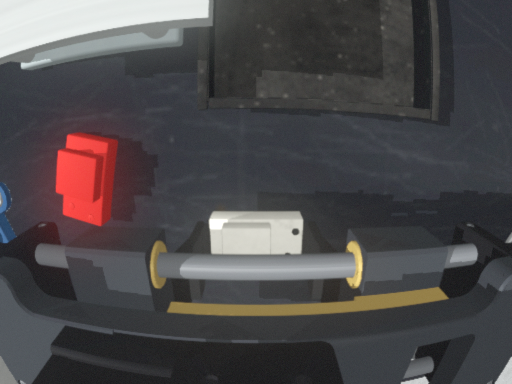

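```bash
python3 -m jog '[0,0,-0.02,0,0.045, 0,0,-0.05,0,0.045, 0,0,-0.05,-0.1,0.045, 0,0,-0.02,-0.17,0.045, 0,0,0,-0.18,0.045, 0,0,0,-0.18,0.045, 0,0,0,-0.18,0.045, 0,0,0,-0.18,0.045, 0,0,0,-0.17,0.045, 0,0,0,-0.1,0.045]' 30
python3 - <<'E'
from h import *
plan([0.6045,-0.060,0.13],1.54,8)
E
```

```text
clock: 5.3
position: [0.4379, -0.1597, 0.1478]
tool_rot: [[0.285, 0.959, 0.004], [0.959, -0.285, 0.001], [0.002, 0.004, -1.0]]
contact_force: [-0.2, 0.1, -0.4]
width: 0.593
t 5.3 p [ 0.4379 -0.1597  0.1478] x [0.285 0.959 0.002] z [ 0.004  0.001 -1.   ] F [-0.2  0.1 -0.4] w 51.6
[0.0179, 0.0164, 0.0022, -0.0323]
[0.0173, 0.017, 0.0022, -0.0323]
[0.0168, 0.0175, 0.0022, -0.0323]
[0.0162, 0.0181, 0.0022, -0.0323]
[0.0156, 0.0186, 0.0022, -0.0323]
[0.015, 0.0191, 0.0022, -0.0323]
[0.0144, 0.0195, 0.0022, -0.0323]
[0.0138, 0.02, 0.0022, -0.0323]
```

```bash
python3 -m jog '[0.018,0.0165,0.002,-0.032,0.045, 0.017,0.017,0.002,-0.032,0.045, 0.017,0.0175,0.002,-0.032,0.045, 0.016,0.018,0.002,-0.032,0.045, 0.0155,0.0185,0.002,-0.032,0.045, 0.015,0.019,0.002,-0.032,0.045, 0.0145,0.0195,0.002,-0.032,0.045, 0.012,0.018,0.002,-0.032,0.045, 0,0,0,0,0.045, 0,0,0,0,0.045]' 30
python3 - <<'E'
from h import *
plan([0.6045,-0.060,0.080],1.54,6); snap("wrist","w4")
E
```

```text
clock: 6.55
position: [0.6132, -0.05, 0.1301]
tool_rot: [[0.029, 1.0, 0.006], [1.0, -0.029, 0.006], [0.007, 0.005, -1.0]]
contact_force: [0.6, -0.8, -0.3]
width: 0.589
t 6.55 p [ 0.6132 -0.05    0.1301] x [0.029 1.    0.007] z [ 0.006  0.006 -1.   ] F [ 0.6 -0.8 -0.3] w 51.3
[-0.0017, -0.0014, 0.0084, 0.0004]
[-0.0017, -0.0014, 0.0084, 0.0004]
[-0.0017, -0.0014, 0.0084, 0.0004]
[-0.0017, -0.0014, 0.0084, 0.0004]
[-0.0017, -0.0014, 0.0084, 0.0004]
[-0.0017, -0.0014, 0.0084, 0.0004]
```

View pics/w4.png

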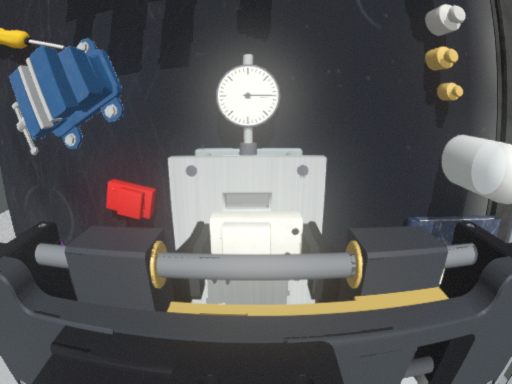

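```bash
python3 -m jog '[-0.002,-0.002,0.006,0,0.045, -0.002,-0.002,0.009,0,0.045, -0.002,-0.002,0.009,0,0.045, -0.002,-0.002,0.009,0,0.045, -0.002,-0.001,0.008,0,0.045, 0,0,0.005,0,0.045, 0,0,0.002,0,0.045, 0,0,0,0,0.045, 0,0,0,0,0.045, 0,0,0,0,0.045]' 30
python3 - <<'E'
from h import *
to([0.6045,-0.060,0.080],1.54); snap("side","d1",(240,160,360,250),6)
m=load("w4")
for q in [(247,199),(170,157),(325,156),(191,171),(304,171)]: print(np.round(onz("wrist",*q,.075,m),4))
E
```

```text
clock: 7.85
position: [0.6025, -0.0617, 0.079]
tool_rot: [[0.032, 0.999, 0.006], [0.999, -0.032, 0.005], [0.006, 0.006, -1.0]]
contact_force: [-0.3, -0.7, 0.0]
width: 0.597
t 7.85 p [ 0.6025 -0.0617  0.079 ] x [0.032 0.999 0.006] z [ 0.006  0.005 -1.   ] F [-0.3 -0.7  0. ] w 52.0
shift [ 0.0018  0.0019 -0.001 ]
tool x ang 1.539 turn -0.001
[ 0.6058 -0.0417  0.075 ]
[ 0.5481 -0.0066  0.075 ]
[ 0.6659 -0.0096  0.075 ]
[ 0.5639 -0.0182  0.075 ]
[ 0.6497 -0.0209  0.075 ]
```

View pics/d1.png

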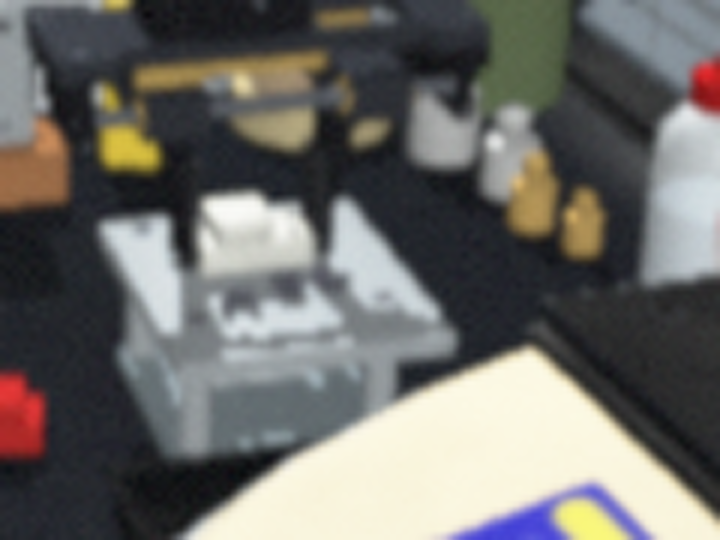

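```bash
python3 -m jog '[-0.006,0.001,-0.0005,0,0.045, -0.009,0,0,0,0.045, -0.01,0,0,0,0.045, -0.01,0,0,0,0.045, -0.01,0,0,0,0.045, -0.01,0,0,0,0.045, -0.01,0,0,0,0.045, -0.01,0,0,0,0.045, -0.008,0,0,0,0.045, -0.004,0,0,0,0.045]' 30
python3 - <<'E'
from h import *
st(); snap("side","d2",(240,160,360,250),6); snap("wrist","w5")
E
```

```text
clock: 9.15
position: [0.6006, -0.1561, 0.0792]
tool_rot: [[0.033, 0.999, 0.006], [0.999, -0.033, 0.005], [0.005, 0.006, -1.0]]
contact_force: [0.6, 1.2, -0.3]
width: 0.594
t 9.15 p [ 0.6006 -0.1561  0.0792] x [0.033 0.999 0.005] z [ 0.006  0.005 -1.   ] F [ 0.6  1.2 -0.3] w 51.7
```

View pics/d2.png

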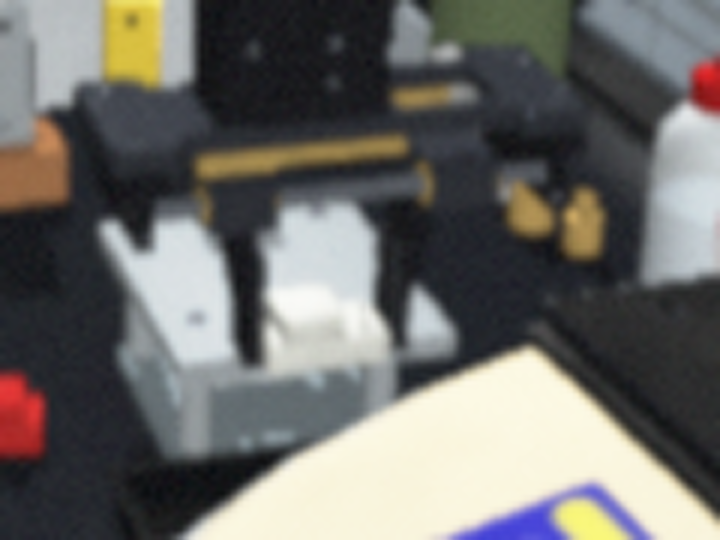

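View pics/w5.png

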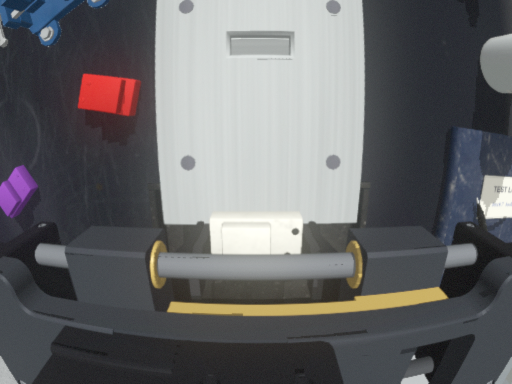

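```bash
python3 -m jog '[0,0,-0.03,0,0.045, -0.002,-0.01,-0.02,0,0.045, -0.002,-0.03,0,0,0.045, -0.002,-0.04,0,0,0.045, -0.002,-0.04,0,0,0.045, -0.002,-0.025,0.01,0,0.045, 0,-0.005,0.02,0,0.045, 0,0,0.02,0,0.045, 0,0,0.015,0,0.045, 0,0,0,0,0.045]' 30
python3 - <<'E'
from h import *
to([0.45,-0.17,0.004],1.55); snap("wrist","w6");snap("scene","c1",(180,130,330,250),5)
m=load("w5")
for q in [(260.5,44),(186,6),(333,6),(188,162),(333,162)]: print(np.round(onz("wrist",*q,.075,m),4))
E
```

```text
clock: 10.5
position: [0.4417, -0.1592, 0.0644]
tool_rot: [[0.031, 0.999, 0.007], [1.0, -0.031, 0.002], [0.002, 0.007, -1.0]]
contact_force: [-0.1, 0.8, -1.2]
width: 0.588
t 10.5 p [ 0.4417 -0.1592  0.0644] x [0.031 1.    0.002] z [ 0.007  0.002 -1.   ] F [-0.1  0.8 -1.2] w 51.2
shift [-0.0106  0.0083  0.0605]
tool x ang 1.54 turn -0.01
[ 0.6058 -0.0436  0.075 ]
[ 0.564  -0.0168  0.075 ]
[ 0.6486 -0.019   0.075 ]
[ 0.5615 -0.1094  0.075 ]
[ 0.6461 -0.1123  0.075 ]
```

View pics/w6.png

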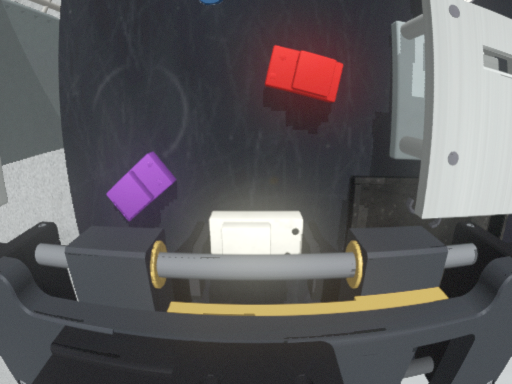

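View pics/c1.png

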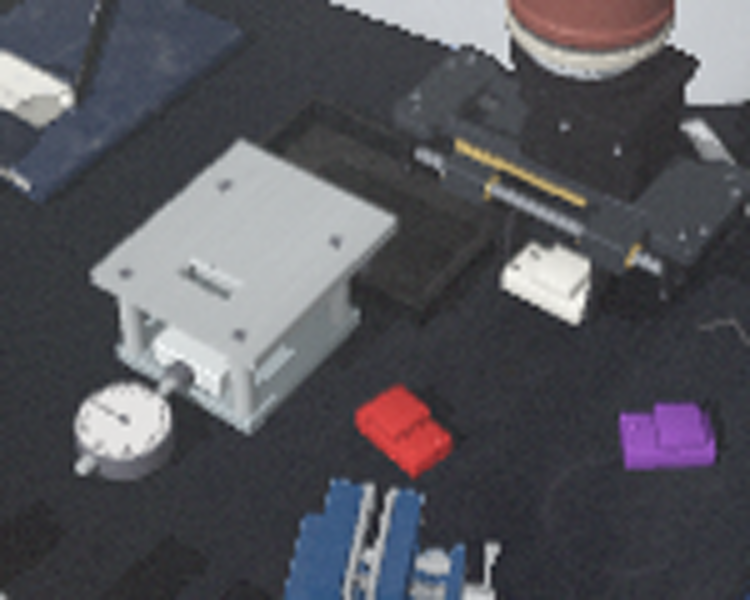

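```bash
python3 -m jog '[-0.003,0.003,0.015,0,0.045, -0.004,0.003,0.02,0,0.045, -0.002,0.002,0.015,0,0.045, 0,0,0.006,0,0.045, 0,0,0.002,0,0.045, 0,0,0.0015,0,0.045, 0,0,0,0,0.06, 0,0,0,0,0.062, 0,0,0,0,0.064, 0,0,0,0,0.066]' 30
python3 - <<'E'
from h import *
st()
E
```

```text
clock: 11.85
position: [0.4542, -0.1699, 0.0054]
tool_rot: [[0.031, 0.999, 0.014], [1.0, -0.031, -0.001], [-0.001, 0.014, -1.0]]
contact_force: [-0.2, 0.0, -0.8]
width: 0.747
t 11.85 p [ 0.4542 -0.1699  0.0054] x [ 0.031  1.    -0.001] z [ 0.014 -0.001 -1.   ] F [-0.2  0.  -0.8] w 65.0
```

```bash
python3 -m jog '[0,0,-0.03,0,0.066, 0,0,-0.06,0,0.066, 0,0,-0.06,0,0.087, 0.01,0,-0.05,-0.1,0.087, 0.02,0,-0.01,-0.17,0.087, 0.03,0.005,0,-0.18,0.087, 0.03,0.01,0,-0.18,0.087, 0.03,0.01,0,-0.18,0.087, 0.02,0.01,0,-0.18,0.087, 0,0,0,-0.18,0.087]' 30
python3 - <<'E'
from h import *
st(); snap("wrist","w7")
E
```

```text
clock: 13.1
position: [0.4265, -0.0218, 0.2233]
tool_rot: [[-0.923, 0.385, 0.016], [0.385, 0.923, -0.002], [-0.016, 0.004, -1.0]]
contact_force: [-0.5, -0.6, 0.1]
width: 1.001
t 13.1 p [ 0.4265 -0.0218  0.2233] x [-0.923  0.385 -0.016] z [ 0.016 -0.002 -1.   ] F [-0.5 -0.6  0.1] w 87.1
```

View pics/w7.png

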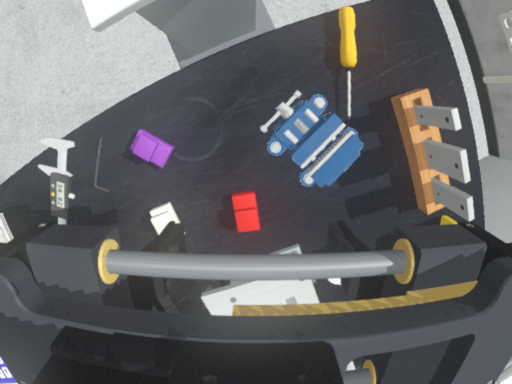

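Run:
```python
from h import *
im=cv2.imread("pics/w7_raw.png")
cv2.imwrite("pics/w7c.png",cv2.resize(im[80:230,380:490],None,fx=4,fy=4,interpolation=cv2.INTER_CUBIC))
plan([0.52,0.19,0.22],3.1416,7)
```

```text
t 13.15 p [ 0.4266 -0.0225  0.2233] x [-0.926  0.377 -0.016] z [ 0.016 -0.002 -1.   ] F [-0.1 -0.1 -1. ] w 87.0
[-0.0009, 0.0331, 0.0005, -0.0552]
[-0.0027, 0.033, 0.0005, -0.0552]
[-0.0046, 0.0328, 0.0005, -0.0552]
[-0.0064, 0.0325, 0.0005, -0.0552]
[-0.0082, 0.0321, 0.0005, -0.0552]
[-0.0099, 0.0316, 0.0005, -0.0552]
[-0.0116, 0.031, 0.0005, -0.0552]
```

View pics/w7c.png

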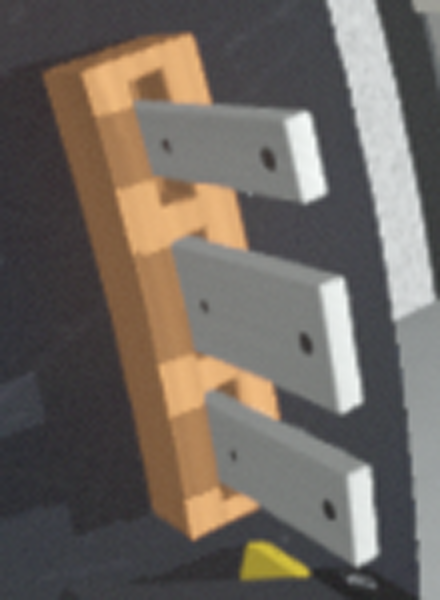

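```bash
python3 -m jog '[-0.001,0.03,0,-0.055,0.087, -0.003,0.033,0,-0.055,0.087, -0.0045,0.033,0,-0.055,0.087, -0.0065,0.0325,0,-0.055,0.087, -0.008,0.032,0,-0.055,0.087, -0.01,0.03,0,-0.055,0.087, -0.01,0.02,0,-0.055,0.087, 0,0,0,0,0.087, 0,0,0,0,0.087, 0,0,0,0,0.087]' 40
python3 - <<'E'
from h import *
to([0.551,0.2,0.07],3.1416); im,m=snap("wrist","w8")
cv2.imwrite("pics/w8c.png",cv2.resize(im[120:260,180:340,::-1],None,fx=4,fy=4,interpolation=cv2.INTER_CUBIC))
snap("scene","c2",(130,180,280,310),5)
E
```

```text
clock: 14.4
position: [0.5208, 0.1754, 0.2238]
tool_rot: [[-1.0, 0.026, 0.016], [0.025, 1.0, -0.003], [-0.016, -0.003, -1.0]]
contact_force: [0.2, -0.6, -0.5]
width: 1.001
t 14.4 p [0.5208 0.1754 0.2238] x [-1.     0.025 -0.016] z [ 0.016 -0.003 -1.   ] F [ 0.2 -0.6 -0.5] w 87.1
shift [-0.0271  0.0258  0.1542]
tool x ang 3.116 turn -0.025
```

View pics/w8.png

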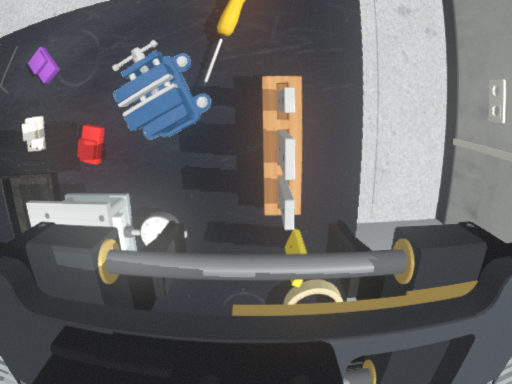

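View pics/w8c.png

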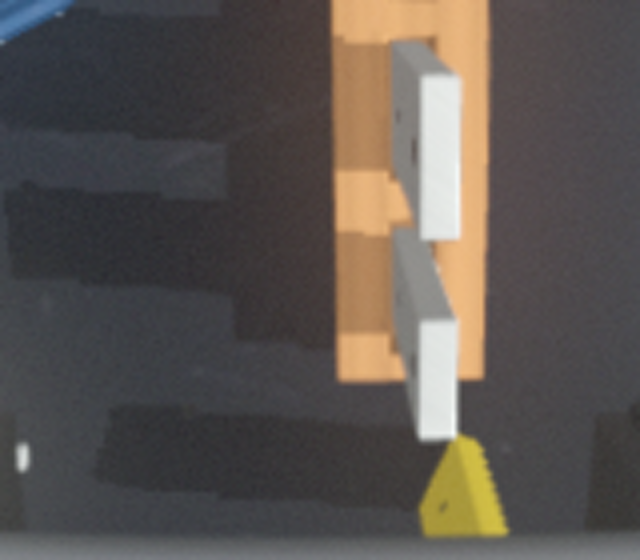

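View pics/c2.png

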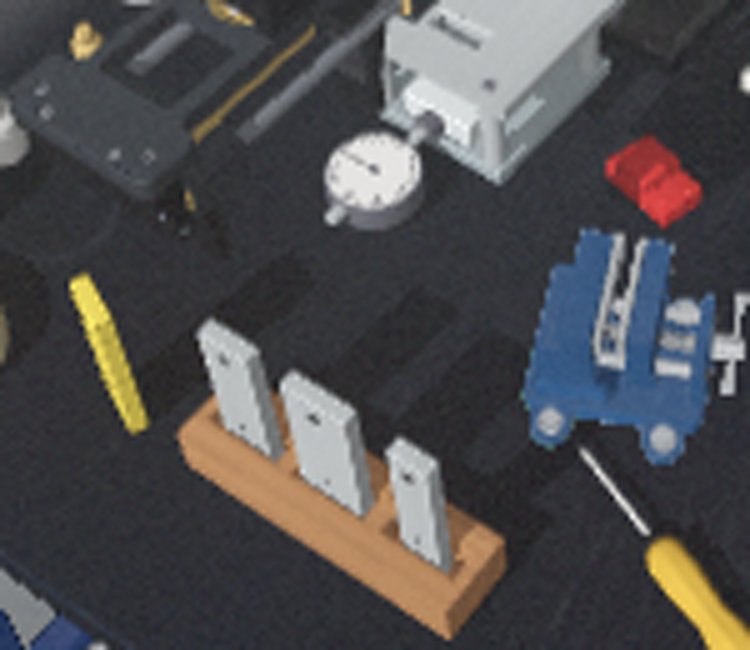

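Run:
```python
from h import *
m=load("w8")
q=[(418,322),(456,320),(456,438),(420,441)]
P=np.array([onz("wrist",180+a/4,120+b/4,.11,m) for a,b in q]); print(np.round(P,4),P.mean(0).round(4), "wide",np.linalg.norm(P[0]-P[3]),np.linalg.norm(P[1]-P[2]))
q=[(420,75),(460,75),(460,240),(422,241)]
W=np.array([onz("wrist",180+a/4,120+b/4,.11,m) for a,b in q]); print(W.mean(0).round(4), "wide",np.linalg.norm(W[0]-W[3]))
q=[(338,382),(484,380)]
print("rack end",[onz("wrist",180+a/4,120+b/4,.03,m).round(4) for a,b in q])
print("yellow base",onz("scene",130+140/5,180+428/5,0).round(3),"top",onz("scene",130+80/5,180+282/5,.1).round(3), onz("scene",130+80/5,180+282/5,.01).round(3))
print(onz("side",160+378/3.7,140+178/3.7,0).round(3))
```

```text
[[0.5346 0.2033 0.11  ]
 [0.5344 0.2127 0.11  ]
 [0.5661 0.2133 0.11  ]
 [0.5666 0.204  0.11  ]] [0.5504 0.2083 0.11  ] wide 0.031957824790074064 0.031702402354501835
[0.4942 0.2087 0.11  ] wide 0.040035463536071236
rack end [array([0.5811, 0.1849, 0.03  ]), array([0.5817, 0.2322, 0.03  ])]
yellow base [0.615 0.228 0.   ] top [0.64  0.218 0.1  ] [0.703 0.182 0.01 ]
[0.626 0.21  0.   ]
```

```bash
python3 -m jog '[-0.01,0.01,0,-0.02,0.087, -0.012,0.014,0.01,-0.025,0.087, -0.005,0.006,0.03,0,0.087, 0,0,0.04,0,0.087, 0,0,0.03,0,0.087, 0,0,0.015,0,0.087, 0,0,0.005,0,0.087, 0,0,0,0,0.087, 0,0,0,0,0.087, 0,0,0,0,0.087]' 40
python3 - <<'E'
from h import *
to([0.5504,0.2083,0.060],3.16); snap("wrist","w9")
E
```

```text
clock: 15.75
position: [0.5577, 0.2087, 0.0946]
tool_rot: [[-0.999, -0.022, 0.025], [-0.022, 1.0, -0.001], [-0.025, -0.002, -1.0]]
contact_force: [-0.2, 0.2, 0.4]
width: 0.998
t 15.75 p [0.5577 0.2087 0.0946] x [-0.999 -0.022 -0.025] z [ 0.025 -0.001 -1.   ] F [-0.2  0.2  0.4] w 86.8
shift [ 0.0082 -0.0002  0.0344]
tool x ang -3.12 turn -6.28
```

View pics/w9.png

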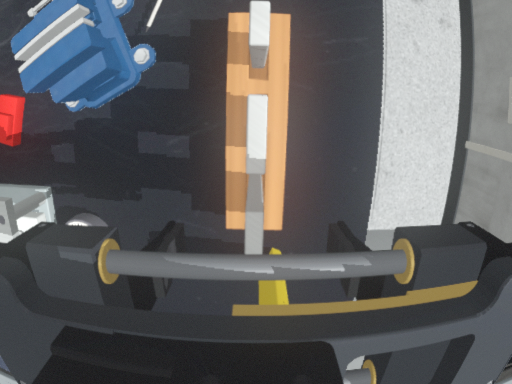

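```bash
python3 -m jog '[0.004,0,0.008,0,0.087, 0.004,0,0.01,0,0.087, 0,0,0.008,0,0.087, 0,0,0.005,0,0.087, 0,0,0.002,0,0.087, 0,0,0,0,0.005, 0,0,0,0,0.005, 0,0,0,0,0.005, 0,0,0,0,0.005, 0,0,0,0,0.005]' 40
python3 - <<'E'
from h import *
to([0.5504,0.2083,0.060],3.16); snap("wrist","w10")
E
```

```text
clock: 17.05
position: [0.5503, 0.2084, 0.0596]
tool_rot: [[-0.999, -0.021, 0.026], [-0.021, 1.0, -0.001], [-0.026, -0.002, -1.0]]
contact_force: [0.4, 0.2, 0.3]
width: 0.516
t 17.05 p [0.5503 0.2084 0.0596] x [-0.999 -0.021 -0.026] z [ 0.026 -0.001 -1.   ] F [0.4 0.2 0.3] w 44.9
shift [-0.0001 -0.0001 -0.0004]
tool x ang -3.12 turn -6.28
```

View pics/w10.png

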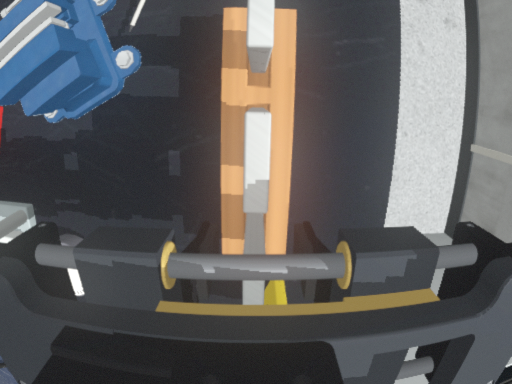

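```bash
python3 -m jog '[0,0,0,0,0.005, 0,0,0,0,0.005, 0,0,0,0,0.005, 0,0,0,0,0.005, 0,0,0,0,0.005, 0,0,0,0,0.005, 0,0,0,0,0.005, 0,0,0,0,0.005, 0,0,0,0,0.005, 0,0,0,0,0.005]' 40
python3 - <<'E'
from h import *
st()
E
```

```text
clock: 18.35
position: [0.5504, 0.2084, 0.0596]
tool_rot: [[-0.999, -0.021, 0.026], [-0.022, 1.0, -0.001], [-0.026, -0.002, -1.0]]
contact_force: [0.0, -0.1, -0.1]
width: 0.115
t 18.35 p [0.5504 0.2084 0.0596] x [-0.999 -0.022 -0.026] z [ 0.026 -0.001 -1.   ] F [ 0.  -0.1 -0.1] w 10.0
```

```bash
python3 -m jog '[-0.0004,0,-0.015,0,0.005, -0.0008,0,-0.03,0,0.005, -0.0008,0,-0.03,0,0.005, -0.0008,0,-0.03,0,0.005, -0.0004,0,-0.015,0,0.005, 0,0,0,0,0.005, 0,0,0,0,0.005, 0,0,0,0,0.005, 0,0,0,0,0.005, 0,0,0,0,0.005]' 40
python3 - <<'E'
from h import *
st(); snap("scene","c3",(130,180,280,310),5)
im,m=snap("wrist","w11")
im=cv2.imread("pics/w5_raw.png"); cv2.imwrite("pics/w5w.png",cv2.resize(im[20:70,210:310],None,fx=8,fy=8,interpolation=cv2.INTER_CUBIC))
im=cv2.imread("pics/c1_raw.png"); cv2.imwrite("pics/c1w.png",cv2.resize(im[150:220,190:270],None,fx=8,fy=8,interpolation=cv2.INTER_CUBIC))
E
```

```text
clock: 19.6
position: [0.5479, 0.2079, 0.1825]
tool_rot: [[-1.0, -0.023, 0.02], [-0.023, 1.0, -0.003], [-0.02, -0.003, -1.0]]
contact_force: [0.1, -0.2, -2.1]
width: 0.114
t 19.6 p [0.5479 0.2079 0.1825] x [-1.    -0.023 -0.02 ] z [ 0.02  -0.003 -1.   ] F [ 0.1 -0.2 -2.1] w 9.9
```

View pics/c3.png

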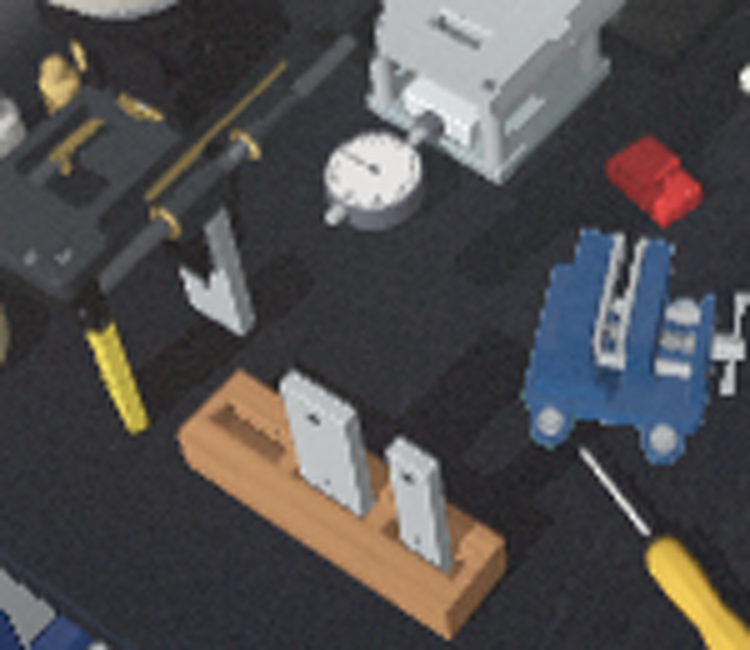

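View pics/w5w.png

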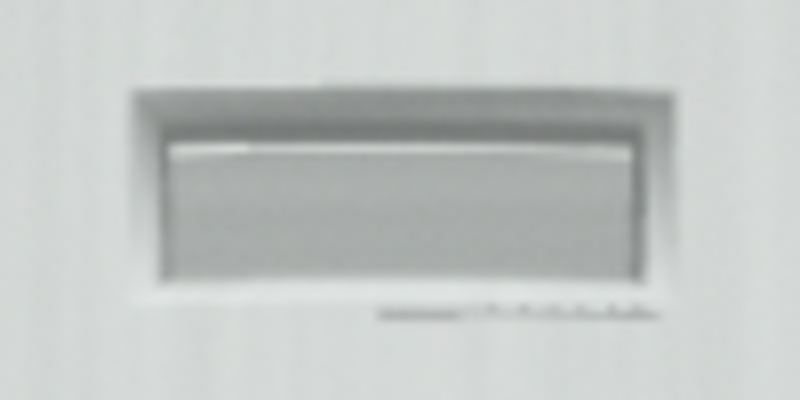

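View pics/c1w.png

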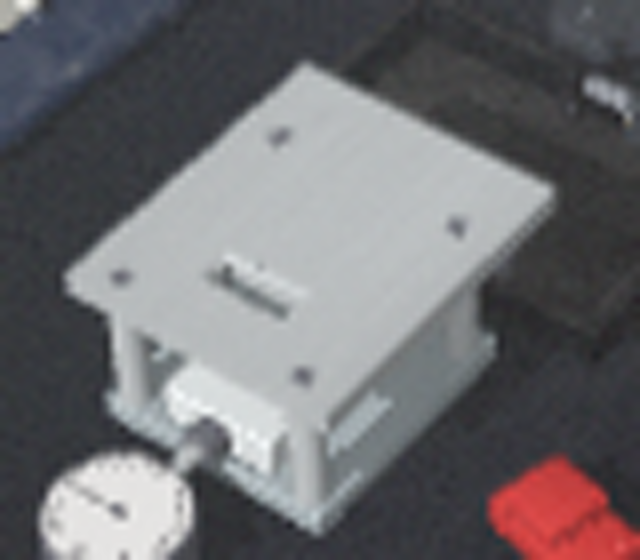

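View pics/w11.png

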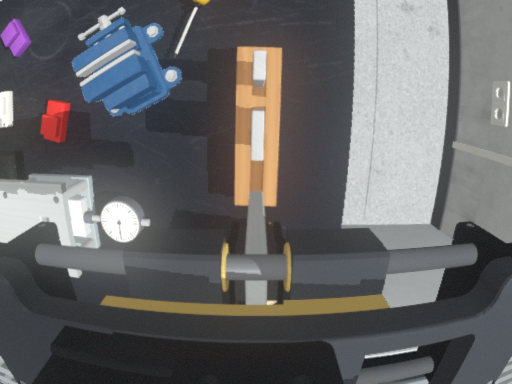

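Run:
```python
from h import *
m=load("w5")
P=np.array([onz("wrist",210+a/8,20+b/8,.075,m) for a,b in [(134,90),(676,92),(674,303),(132,300)]]); print(P.round(4),P.mean(0).round(4))
P=np.array([onz("wrist",210+a/8,20+b/8,.073,m) for a,b in [(163,281),(645,281)]]); print("near inner",P.round(4))
# scene c1: plate corners and window
S=lambda x,y:(190+x/8,150+y/8)
Q=np.array([onz("scene",*S(a,b),.075) for a,b in [(65,280),(306,63),(556,188),(322,410)]]);print(Q.round(4),Q.mean(0).round(4))
Q=np.array([onz("scene",*S(a,b),.075) for a,b in [(208,275),(232,254),(308,295),(286,318)]]);print(Q.round(4),Q.mean(0).round(4))
Q=np.array([onz("scene",*S(a,b),.075) for a,b in [(122,277),(302,376),(280,135),(457,226)]]);print("screws scene",Q.round(4),Q.mean(0).round(4))
```

```text
[[ 0.5872 -0.0351  0.075 ]
 [ 0.6251 -0.0362  0.075 ]
 [ 0.6243 -0.052   0.075 ]
 [ 0.5866 -0.0507  0.075 ]] [ 0.6058 -0.0435  0.075 ]
near inner [[ 0.5887 -0.0491  0.073 ]
 [ 0.6226 -0.05    0.073 ]]
[[ 0.6645 -0.0084  0.075 ]
 [ 0.6623 -0.1524  0.075 ]
 [ 0.5429 -0.1482  0.075 ]
 [ 0.5497 -0.0097  0.075 ]] [ 0.6048 -0.0797  0.075 ]
[[ 0.623  -0.0394  0.075 ]
 [ 0.6223 -0.0528  0.075 ]
 [ 0.5868 -0.0516  0.075 ]
 [ 0.5865 -0.038   0.075 ]] [ 0.6046 -0.0455  0.075 ]
screws scene [[ 0.6483 -0.0211  0.075 ]
 [ 0.565  -0.0186  0.075 ]
 [ 0.646  -0.1137  0.075 ]
 [ 0.5622 -0.1109  0.075 ]] [ 0.6054 -0.0661  0.075 ]
```

Run:
```python
from h import *
plan([0.6053,-0.0445,0.155],3.1136,7)
```

```text
t 19.7 p [0.548  0.2079 0.1826] x [-1.    -0.023 -0.02 ] z [ 0.02  -0.002 -1.   ] F [ 0.9 -1.3 -2.3] w 10.1
[-0.0074, -0.0362, 0.0039, 0.0072]
[-0.0076, -0.0362, 0.0039, 0.0072]
[-0.0079, -0.0361, 0.0039, 0.0072]
[-0.0082, -0.0361, 0.0039, 0.0072]
[-0.0084, -0.036, 0.0039, 0.0072]
[-0.0087, -0.0359, 0.0039, 0.0072]
[-0.0089, -0.0359, 0.0039, 0.0072]
```

```bash
python3 -m jog '[-0.004,-0.02,0,0.007,0.005, -0.0075,-0.036,0.002,0.007,0.005, -0.008,-0.036,0.003,0.007,0.005, -0.008,-0.036,0.004,0.007,0.005, -0.0085,-0.036,0.004,0.007,0.005, -0.0085,-0.036,0.004,0.007,0.005, -0.006,-0.025,0.004,0.007,0.005, -0.003,-0.012,0.003,0,0.005, 0,-0.004,0,0,0.005, 0,0,0,0,0.005]' 40
python3 - <<'E'
from h import *
plan([0.6053,-0.0445,0.140],3.1136,5); snap("wrist","w12")
snap("scene","c4",(180,110,310,220),6); snap("side","d4",(230,140,370,250),5)
E
```

```text
clock: 20.95
position: [0.6032, -0.048, 0.1599]
tool_rot: [[-0.999, 0.032, 0.021], [0.032, 0.999, -0.004], [-0.021, -0.003, -1.0]]
contact_force: [0.2, 0.7, -1.4]
width: 0.111
t 20.95 p [ 0.6032 -0.048   0.1599] x [-0.999  0.032 -0.021] z [ 0.021 -0.004 -1.   ] F [ 0.2  0.7 -1.4] w 9.7
[-0.0004, 0.0007, 0.004, -0.0008]
[-0.0004, 0.0007, 0.004, -0.0008]
[-0.0004, 0.0007, 0.004, -0.0008]
[-0.0004, 0.0007, 0.004, -0.0008]
[-0.0004, 0.0007, 0.004, -0.0008]
```

View pics/w12.png

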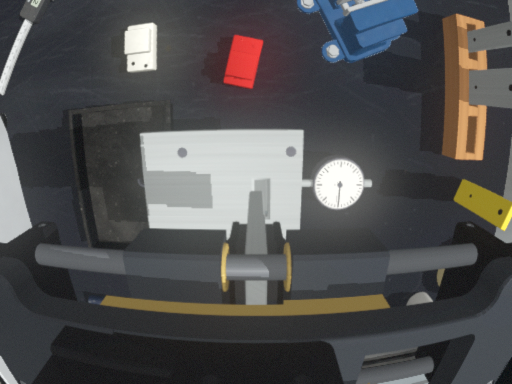

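View pics/c4.png

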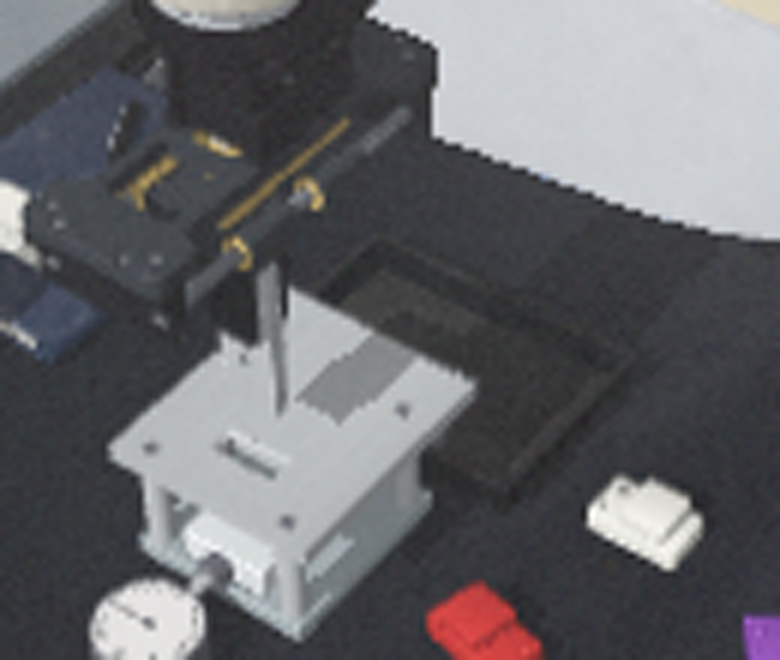

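View pics/d4.png

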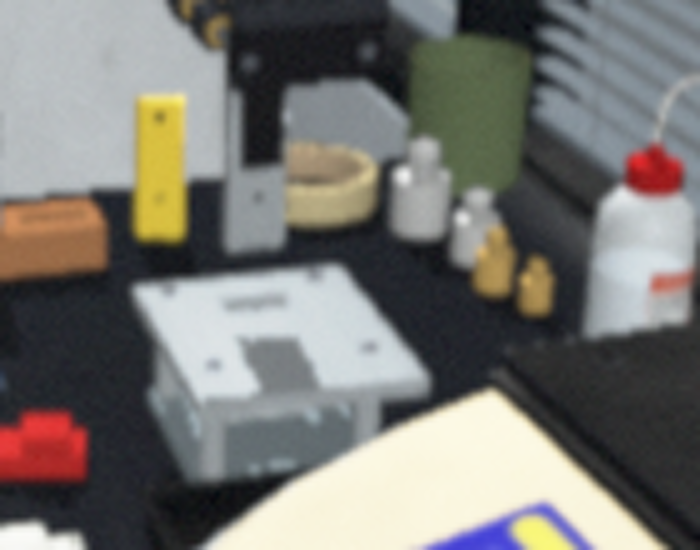

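Run:
```python
from h import *
im=cv2.imread("pics/c4_raw.png"); c=im[140:200,190:270]; c=cv2.resize(c,None,fx=9,fy=9,interpolation=cv2.INTER_CUBIC).astype(float)
c=np.clip((c-110)*2.2,0,255).astype(np.uint8)
m=load("c4"); s=robot.state(); T=s["position"];R=s["tool_rot"]
for sx in(-.016,.016):
  for sy in(-.005,.005):
    p=T+R@np.array([.0013+sx,sy,.0496]); q=proj("scene",p,m); print(p.round(4),q.round(1),((q-[190,140])*9).round(0))
    cv2.circle(c,tuple(((q-[190,140]+.5)*9).astype(int)),3,(0,0,255),-1)
cv2.imwrite("pics/c4w.png",c)
im=cv2.imread("pics/w12_raw.png"); c=im[90:260,60:310]; c=np.clip(cv2.resize(c,None,fx=3,fy=3,interpolation=cv2.INTER_CUBIC).astype(float)*2,0,255); cv2.imwrite("pics/w12c.png",c)
```

```text
[ 0.6189 -0.0531  0.1108] [219.2 173.3] [263. 300.]
[ 0.6192 -0.0431  0.1107] [216.9 175.3] [242. 318.]
[ 0.5869 -0.0521  0.1101] [228.  178.1] [342. 343.]
[ 0.5872 -0.0422  0.11  ] [225.8 180.2] [322. 362.][ WARN:0@0.098] global loadsave.cpp:1063 imwrite_ Unsupported depth image for selected encoder is fallbacked to CV_8U.
```

View pics/c4w.png

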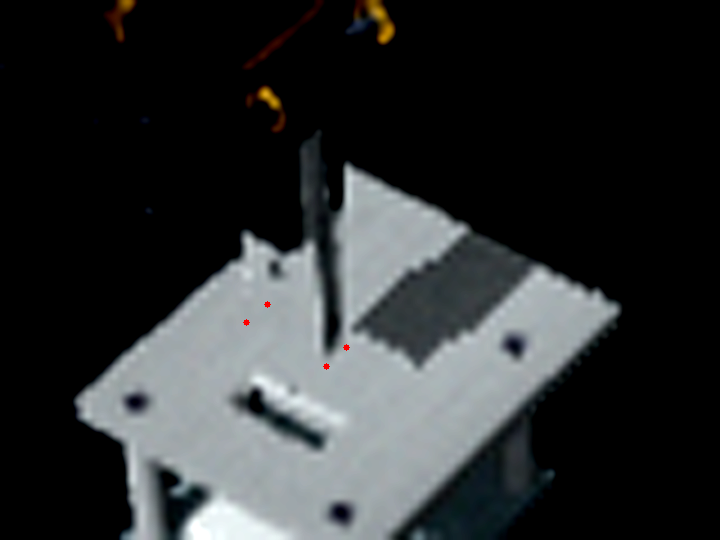

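View pics/w12c.png

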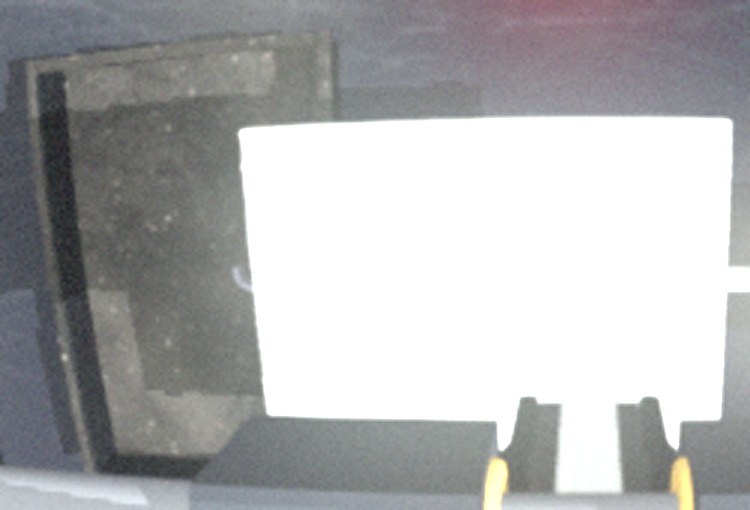

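```bash
python3 -m jog '[-0.0006,0.0015,0.004,0,0.005, -0.0005,0.001,0.006,0,0.005, -0.0002,0.0005,0.006,0,0.005, 0,0,0.006,0,0.005, 0,0,0.004,0,0.005, 0,0,0.002,0,0.005, 0,0,0,0,0.005, 0,0,0,0,0.005, 0,0,0,0,0.005, 0,0,0,0,0.005]' 40
python3 - <<'E'
from h import *
to([0.605,-0.044,0.125],3.1136); im,m=snap("scene","c5")
s=robot.state();T=s["position"];R=s["tool_rot"]
c=im[140:200,190:270,::-1]; c=cv2.resize(c,None,fx=9,fy=9,interpolation=cv2.INTER_CUBIC).astype(float)
c=np.clip((c-90)*1.8,0,255).astype(np.uint8)
for sx in(-.016,.016):
  for sy in(-.005,.005):
    q=proj("scene",T+R@np.array([.0013+sx,sy,.0496]),m); cv2.circle(c,tuple(((q-[190,140]+.5)*9).astype(int)),2,(0,0,255),-1)
cv2.imwrite("pics/c5w.png",c)
im,m=snap("side","d5",(250,160,350,230),7); im,m=snap("wrist","w13",(130,100,330,260),4)
E
```

```text
clock: 22.35
position: [0.6055, -0.0428, 0.1303]
tool_rot: [[-0.999, 0.029, 0.022], [0.029, 1.0, -0.004], [-0.022, -0.003, -1.0]]
contact_force: [-0.4, -0.7, -1.8]
width: 0.113
t 22.35 p [ 0.6055 -0.0428  0.1303] x [-0.999  0.029 -0.022] z [ 0.022 -0.004 -1.   ] F [-0.4 -0.7 -1.8] w 9.9
shift [ 0.0005 -0.0012  0.0053]
tool x ang 3.113 turn -0.001
```

View pics/c5w.png

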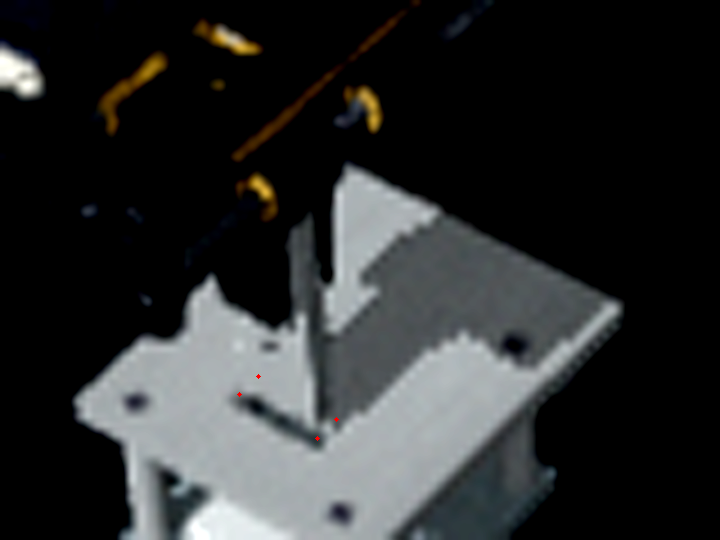

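View pics/d5.png

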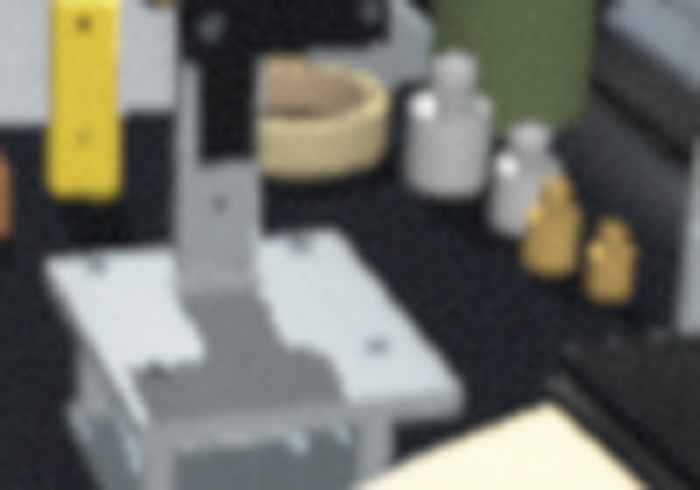

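View pics/w13.png

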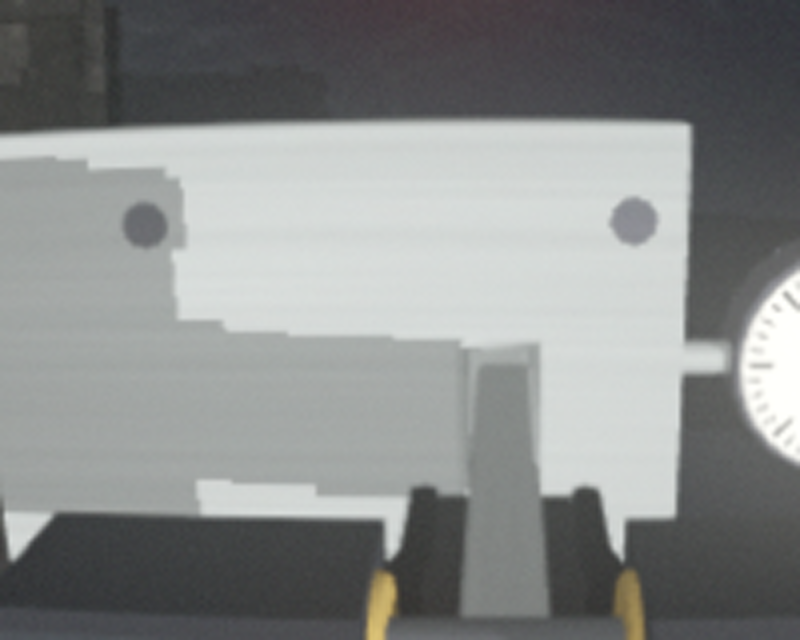

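Run:
```python
from h import *
m=load("w13")
f=lambda a,b,z:onz("wrist",130+(a+.5)/4-.5,100+(b+.5)/4-.5,z,m).round(4)
print("mouth near L,R",f(463,346,.075),f(540,344,.075))
print("inner near",f(478,363,.073))
print("foot near L,R",f(478,364,.0807),f(531,364,.0807))
```

```text
mouth near L,R [ 0.5877 -0.0498  0.075 ] [ 0.5877 -0.0352  0.075 ]
inner near [ 0.5917 -0.0472  0.073 ]
foot near L,R [ 0.5896 -0.0469  0.0807] [ 0.5899 -0.0371  0.0807]
```

```bash
python3 -m jog '[-0.0008,-0.0005,0.001,0,0.005, -0.0004,0,0.002,0,0.005, 0,0,0.002,0,0.005, 0,0,0.002,0,0.005, 0,0,0.002,0,0.005, 0,0,0.002,0,0.005, 0,0,0.002,0,0.005, 0,0,0,0,0.005, 0,0,0,0,0.005, 0,0,0,0,0.005]' 40
python3 - <<'E'
from h import *
st(); im,m=snap("wrist","w14",(130,100,330,260),4)
E
```

```text
clock: 23.75
position: [0.6069, -0.0434, 0.1161]
tool_rot: [[-0.999, 0.029, 0.021], [0.029, 1.0, -0.003], [-0.021, -0.003, -1.0]]
contact_force: [-0.3, -0.4, -2.3]
width: 0.114
t 23.75 p [ 0.6069 -0.0434  0.1161] x [-0.999  0.029 -0.021] z [ 0.021 -0.003 -1.   ] F [-0.3 -0.4 -2.3] w 9.9
```

View pics/w14.png

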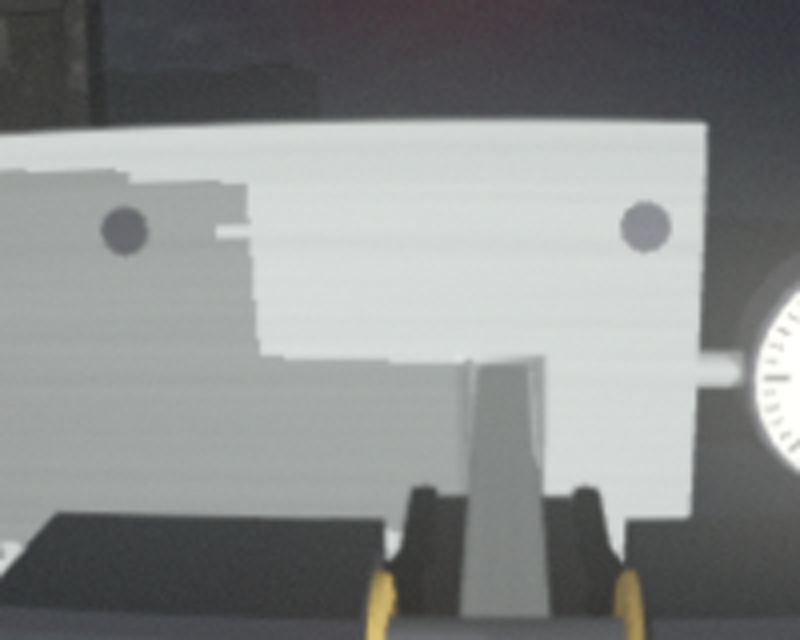

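```bash
python3 -m jog '[0.0003,0,0.002,0,0.005, 0.0002,0,0.0025,0,0.005, 0,0,0.0025,0,0.005, 0,0,0.0025,0,0.005, 0,0,0.0025,0,0.005, 0,0,0.0025,0,0.005, 0,0,0.0015,0,0.005, 0,0,0,0,0.005, 0,0,0,0,0.005, 0,0,0,0,0.005]' 50
python3 - <<'E'
from h import *
st(); im,m=snap("wrist","w15",(290,100,410,230),5); snap("scene","c6",(170,150,310,260),5)
E
```

```text
clock: 25.05
position: [0.6068, -0.0433, 0.1003]
tool_rot: [[-0.999, 0.029, 0.021], [0.029, 1.0, -0.004], [-0.022, -0.003, -1.0]]
contact_force: [-2.0, -0.0, 3.4]
width: 0.115
t 25.05 p [ 0.6068 -0.0433  0.1003] x [-0.999  0.029 -0.022] z [ 0.021 -0.004 -1.   ] F [-2.  -0.   3.4] w 10.0
```

View pics/w15.png

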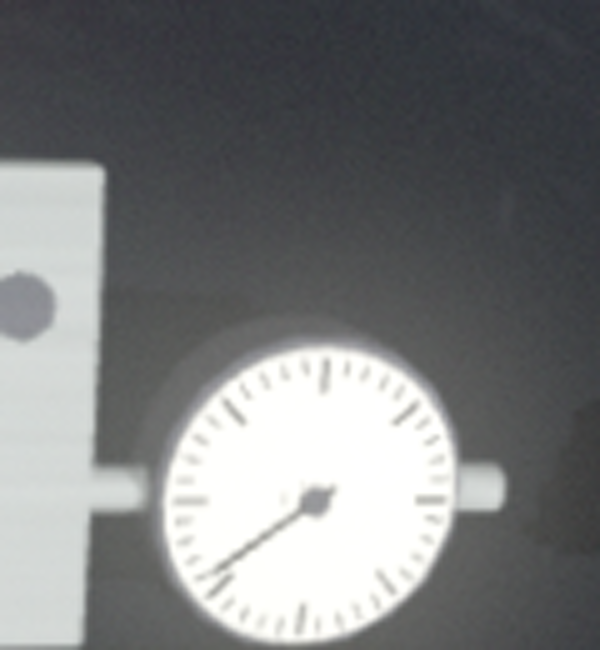

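View pics/c6.png

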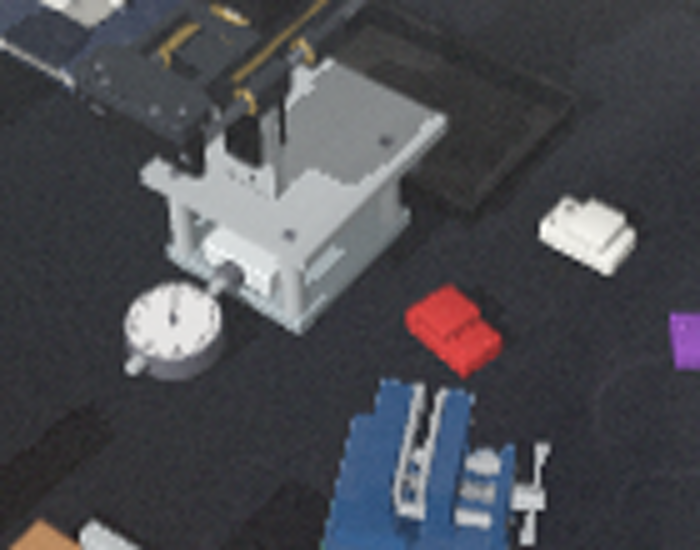

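```bash
python3 -m jog '[0,0,0.001,0,0.005, 0,0,0.001,0,0.005, 0,0,0.001,0,0.005, 0,0,0.001,0,0.005, 0,0,0.001,0,0.005, 0,0,0.0006,0,0.005, 0,0,0,0,0.005, 0,0,0,0,0.005, 0,0,0,0,0.005, 0,0,0,0,0.005]' 50
python3 - <<'E'
from h import *
st(); im,m=snap("wrist","w16",(290,100,410,230),5)
E
```

```text
clock: 26.4
position: [0.6068, -0.0433, 0.0949]
tool_rot: [[-0.999, 0.029, 0.021], [0.029, 1.0, -0.004], [-0.021, -0.004, -1.0]]
contact_force: [-3.1, 0.2, 5.7]
width: 0.111
t 26.4 p [ 0.6068 -0.0433  0.0949] x [-0.999  0.029 -0.021] z [ 0.021 -0.004 -1.   ] F [-3.1  0.2  5.7] w 9.7
```

View pics/w16.png

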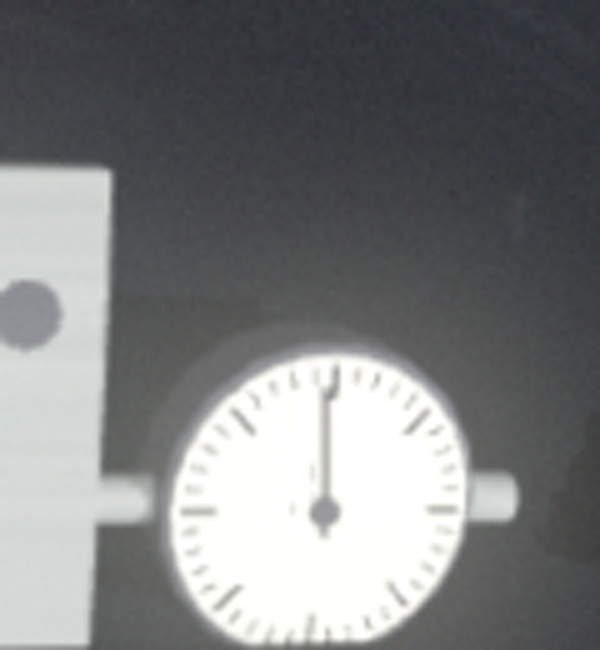

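Run:
```python
from h import *
st(); im,m=snap("wrist","w17"); im2,_=snap("scene","c7")
c=np.clip(cv2.resize(im[60:260,0:250,::-1],None,fx=2.6,fy=2.6,interpolation=cv2.INTER_CUBIC).astype(float)*2.2,0,255).astype(np.uint8)
cv2.imwrite("pics/w17c.png",c)
c=np.clip(cv2.resize(im2[130:230,200:330,::-1],None,fx=5.5,fy=5.5,interpolation=cv2.INTER_CUBIC).astype(float)*2,0,255).astype(np.uint8)
cv2.imwrite("pics/c7c.png",c)
st()
```

```text
t 26.45 p [ 0.6068 -0.0434  0.0949] x [-0.999  0.029 -0.021] z [ 0.021 -0.005 -1.   ] F [-4.   0.4  5.4] w 9.9
t 26.55 p [ 0.6068 -0.0434  0.0949] x [-0.999  0.029 -0.021] z [ 0.021 -0.005 -1.   ] F [-3.2 -0.   5.5] w 9.9
```

View pics/w17c.png

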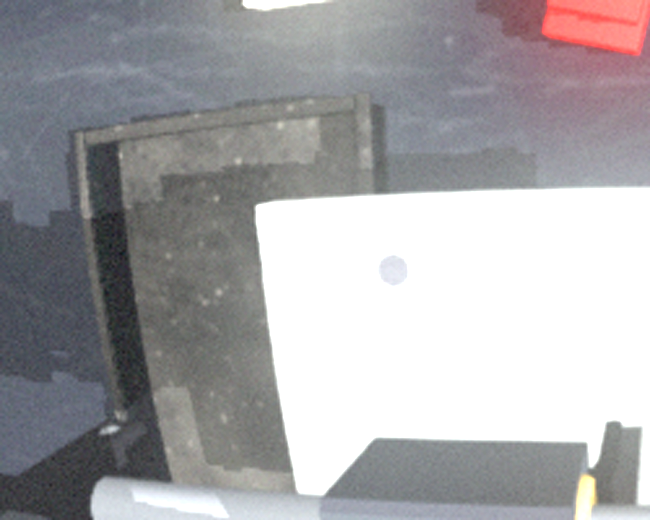

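View pics/c7c.png

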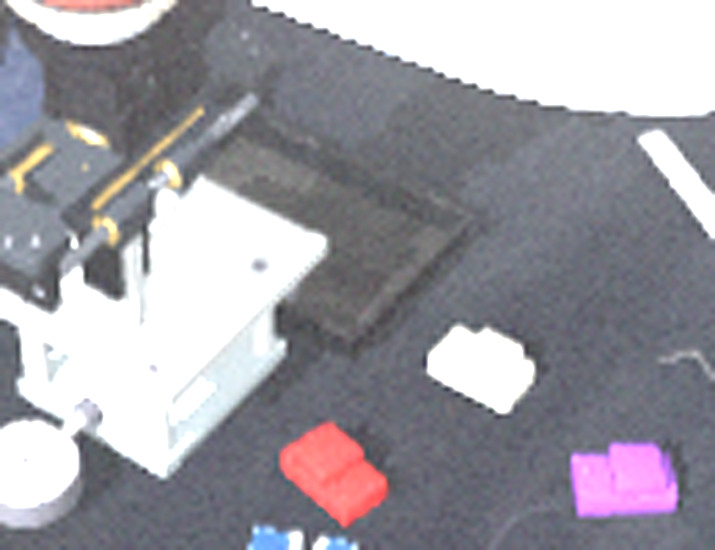

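View pics/w17.png

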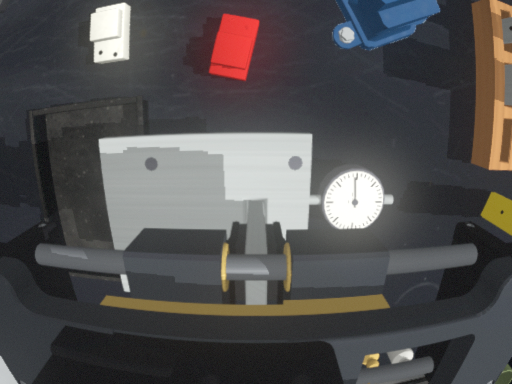

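Run:
```python
import cv2,numpy as np
a=cv2.imread("pics/w6_raw.png")[165:310,330:512]; b=cv2.imread("pics/w5_raw.png")[165:310,140:380]
f=lambda c,k:np.clip(cv2.resize(c,(int(c.shape[1]*k),int(145*k)),interpolation=cv2.INTER_CUBIC).astype(float)*2.3,0,255).astype(np.uint8)
cv2.imwrite("pics/e1.png",f(a,4)); cv2.imwrite("pics/e2.png",f(b,3.3))
```

```text
(no output)
```

View pics/e1.png

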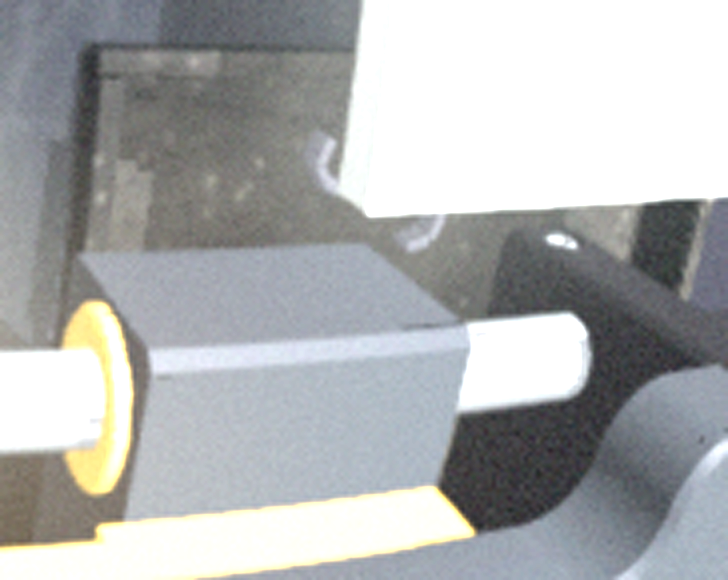

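View pics/e2.png

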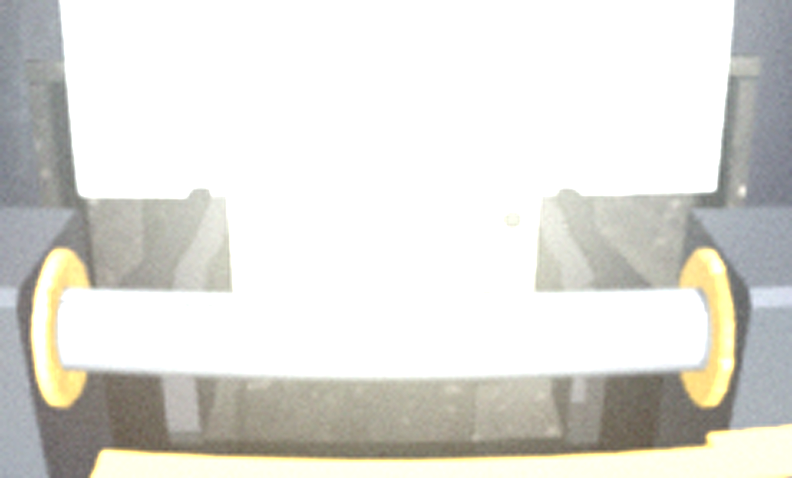

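Run:
```python
from h import *
st(); print(robot.close_job())
```

```text
t 26.55 p [ 0.6068 -0.0434  0.0949] x [-0.999  0.029 -0.021] z [ 0.021 -0.005 -1.   ] F [-3.2 -0.   5.5] w 9.9
the job is handed in; nothing more can be done
None
```

The job is done and handed in at 26.6 s, with the middle blade still held down on the anvil at about 8 mm. The one thing I could not confirm by eye is the third turning in the tray.

- **Wiping:** I gripped the white scraper block across its ends and wiped all three turnings off the plate's right edge. I then laid the block back on the open bench, about 20 mm from where it started. Later pictures show the plate bare. Two turnings are visible on the tray floor. The third is presumably also in the tray, hidden under the plate's overhang.
- **Blade:** The far blade in the rack measured 32 mm wide (its neighbour 40 mm), so I took that one. It went through the window without touching, and I pressed it onto the anvil.
- **Reading:** The needle stands half a turn round, which is 8 mm. The arm's position agrees, putting the blade's foot about 7.7 mm below the anvil's rest height.
- **Final forces:** The blade is still gripped at a 9.9 mm opening with the 50 N grip I set. The final vertical force reading is 5.5 N, where the spring alone should push up 8.2 N at this depth. The blade's own weight accounts for the difference. There is also a small sideways force of about 3 N on the blade.
- **Not touched:** The arm did not contact the other two blades, the caliper or the look-alikes.

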